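# Push a brake caliper piston home with a bar that drains handle-down

## Robot

A 6-joint arm with a two-finger parallel gripper is mounted at the origin on the work surface. World frame = base frame: x ahead of the robot, y to its left, z up, the work surface at z = 0. Lengths are in m, angles in rad, forces in N, time in s.
With the tool pointing down it reaches from about 0.225 to 0.875 m from the base axis. Payload 3.4 kg.
Tool frame: the origin (TCP) lies at the very end of the fingers, on their centre line; the grasp point (between the pads) lies 19 mm behind it (grasp_offset is the distance from the TCP to the grasp point, in m); y points along the fingers, z is the direction in which the jaws open and shut, and the axes are right-handed (so a half turn about y gives the same grasp; the last joint's range is limited). The gripper opens to 85 mm and grips with 20 to 120 N. Pads are 22 mm wide; open, the fingers measure 114 mm over their backs; the gripper's body (76 mm by 85 mm) begins 54 mm behind the grasp point. The pads swing forward as they close: fully open they stand 13 mm farther back than shut.
Start: joints at [-1.462, 0.276, 1.505, -0, 1.361, -0.121], TCP at [0.131, -0.56, 0.231] pointing down, gripper open.
Joint ranges: [-2.89, 2.89], [-0.75, 2.08], [0.22, 2.7], [-1.18, 4.32], [0.11, 2.71], [-2.7, 2.7]. Speed limits (rad/s): [2.57, 2.57, 3.14, 3.14, 3.14, 3.14].

## Interface

Orientations are given as a unit quaternion [w, x, y, z].
In Python, from rig import get_state, get_image, sign_off, grasp_offset gives the robot as it stands.
- The arm moves only by the shell command python3 -m jog 'ROWS' [FORCE]. ROWS is JSON, one flat list of numbers, 7 for each row, row after row: the closure in counts, from 0 (fully open) to 255 (shut), then the shift along the tool's x, y, z in cm, then the turn, a rotation vector about the tool's x, y, z in units of 8 degrees (1.0 is 8 degrees). In form: [jaw, tx, ty, tz, rx, ry, rz, jaw, tx, ty, tz, rx, ry, rz, ...]. A call has 1 to 12 rows; each row is the pose to reach, as a shift and turn from the pose commanded when the call began, along the tool's axes at that moment; what a row does not reach only later rows make up. A row lasts 1/8 s, in which the tool goes at most 62.5 mm and 10.7 degrees, less where a joint would pass 70% of its speed; a pose out of reach is approached as far as the arm can. A call with a gripper value outside its range is refused whole. The fingers move at their own pace and stop on an object; FORCE is the grip in N (left out, the last holds). Time passes only in rows, so rows that repeat a pose let the fingers close. It gives the time, the measured TCP pose, the force and the opening at its end, in the units of the state.
- get_state(): the state, without advancing time (a new reading comes with each control period).
- get_image(name): name is "scene" or "side" or "wrist"; returns a dict with "color" (420x560x3 uint8, blue, green, red), "mtx" (3x3 intrinsics, pixels), "R" (3x3) and "t" (3): a world point X has camera coordinates R X + t; the wrist camera has in their place "tool_from_camera" (4x4, takes a point from camera to tool coordinates, whose origin is the TCP and whose axes are the tool frame's). Camera axes: x right, y down, z forward; pixel columns grow to the right and rows downward; lengths in m; the calibration is good to about 2 mm. The wrist camera is an equidistant fisheye: a pixel r from the principal point sees the ray r / f radians off the axis. A picture is of the moment at which its call begins: read the wrist's pose just before it. There is no depth.
- sign_off(): hands the job in, once; it reports no verdict.
The state is a dict: "clock": time; "qpos": joint angles; "qd": joint speeds; "effort": joint torques, N m; "position": TCP position; "ee_rot": TCP orientation; "contact_force": force on the tool from outside, world axes, zero at the start; "moment": the same for the moment, N m; "width": finger opening in m.
Only numpy, scipy, OpenCV 4.12 (cv2) and the standard library are available. Lean on these libraries where they do the work, as an engineer would, in place of code of your own. Each camera call takes 0.05 s, during which the arm holds its last target.

## Task

Draw the pusher bar out of its sloping drain holder by the steel end that sticks out, lay it flat on the rubber mat and let go, then take it up again by its black handle. With its steel end through the window in the brake caliper's front jaw, push the piston fully home, then lay the bar flat on the mat again and let go. Do not drop the bar, touch the caliper with the bar only (never with the gripper), and leave the other things on the bench where they are.

Things in the scene. Friction and masses are not known exactly. Their poses are not given: they have to be found in the camera images.
- bar_mid (a point): mid-length point, on the axis, of the loose pusher bar: 200 mm long, about 0.2 kg. x axis: along the bar from handle to steel tip; y: across its width. Lying flat, it rests on handle and head, axis 10 mm above the support. It starts handle-down in the holder, rising 25 degrees towards its tip; the outer 75 mm (head and part of the shaft) stick out of the mouth
- bar_handle (a point): centre of the bar's black plastic handle, 90 mm long, 34 mm wide (y), 20 mm thick (z); on the bar's axis 55 mm from bar_mid towards the butt; same axes as bar_mid
- bar_shaft (a point): point on the bar's steel shaft (14 mm square, 96 mm long), on the axis 61 mm from bar_mid and 39 mm short of the tip: the place to grip while the bar is in the holder; same axes as bar_mid
- bar_tip (a point): centre of the end face of the bar's steel head (20 x 20 mm, 14 mm long), 100 mm from bar_mid; same axes
- holder_mouth (a point): centre of the mouth of the grey steel drain holder, a closed rectangular sleeve fixed to the table, about 93 mm up. Its z axis is vertical, its x axis level; the sleeve rises towards +x at 25 degrees. Inside 42 mm wide, 28 mm high, 125 mm deep, walls 3 mm: the bar must be drawn 125 mm up the slope to be clear
- mat: grey rubber mat fixed on the table, 240 mm (x) by 200 mm (y), 4 mm thick; origin at the centre of its underside, on the table
- window (a point): centre, at the outer face and 65 mm above the table, of the window in the cast-iron brake caliper's front jaw; x axis level, into the caliper, the way the piston is pushed. Window 28 mm wide, 32 mm high, jaw 22 mm thick: the handle does not fit. Caliper fixed, 170 x 130 x 115 mm. Piston face, 52 mm across, lies 43 mm + the piston joint's value behind the outer face, on this axis
- piston (a joint): travel of the caliper piston in m: 0 is fully out, 0.035 is fully home against its stop. It starts between 0 and 0.012, slides with about 6 N of friction (some more when moved faster: 60 N per m/s) and stays where it is left
- brush: bystander: cleaning brush lying beyond the mat; origin at its underside; leave it there
- pad: bystander: brake pad, 50 x 110 x 16 mm, lying between robot and mat; origin at its underside; leave it there
- jar: bystander: jar, 70 mm across, 90 mm tall, on the left; origin at its underside; leave it there
- wrench: bystander: wrench lying on the right; origin at its underside; leave it there
- socket: bystander: steel socket, 32 mm across, 50 mm tall, just beyond the mat; origin at its underside; leave it there
There are look-alikes about, which are no part of the job. Leave any blue look-alike of the part that bears bar_mid alone.

How it is judged:
On the way, in this order (a step that is already met when the one before it is completed fails the run):
1. the bar has been drawn from the holder and lies flat on the mat, let go (x of bar_mid in the frame of mat between -0.12 and 0.12 m and y of bar_mid in the frame of mat between -0.1 and 0.1 m and height (world z) of bar_mid below 0.03 m and angle between bar_mid's own x axis and vertical between 1.42 and 1.72 rad and contact force between the fingers and bar below 0.2 N and linear speed of bar below 0.05 m/s), for 0.2 s.
2. the bar is held up off the mat by its handle (distance between the grasp point and bar_handle below 0.055 m and contact force between the fingers and bar above 0.5 N and height (world z) of bar_mid above 0.035 m), for 0.1 s.
3. the piston is fully home, with the bar lying through the window, its tip at the piston (value of joint piston above 0.0335 m and x of bar_tip in the frame of window above 0.06 m and y of bar_tip in the frame of window between -0.02 and 0.02 m and z of bar_tip in the frame of window between -0.02 and 0.02 m and angle between the x axis of bar_tip and the x axis of window, either way round below 0.25 rad), for 0.1 s.
At the end, for the whole second after the job is handed in: The piston is within 1.5 mm of fully home, and the bar lies flat (within 8 degrees, its middle less than 30 mm above the table) and still on the mat, its middle over the mat, let go (all of step 1 and value of joint piston above 0.0335 m); the robot touches nothing.
It fails at once if the gripper or arm touches the caliper or its piston (contact force between any of the fingers, the arm and caliper above 1 N).
It fails at once if the bar is dropped (moves faster than 0.7 m/s while not held) (contact force between the fingers and bar below 0.1 N and linear speed of bar above 0.7 m/s).
It fails at once if another thing on the bench is moved by more than 30 mm (distance of any of brush, pad, jar, wrench, socket from where it was at the start of the episode above 0.03 m).
It also fails if it takes over 72 s, if anything falls off the work surface, if the arm or the gripper's body presses on something with over 40 N, if the wrist force passes 120 N, or if a joint passes its speed limit or range.

## Working session

There is one attempt and no reset: what is moved stays moved. The work goes in short steps, Python scripts to look and compute and a shell command to move; the robot and the scene stay as the last step left them, time stands still between calls to the robot, and variables do not carry over. Pictures are saved under pics/ and viewed, and the job is handed in when it is done.

```bash
ls; mkdir -p pics; python3 - <<'E'
from rig import *
import cv2,json
print(grasp_offset,get_state())
for n in("scene","side","wrist"):
    d=get_image(n);cv2.imwrite(f"pics/{n}0.png",d["color"])
    print(n,{k:v.tolist() if hasattr(v,'tolist') else v for k,v in d.items() if k!="color"})
E
```

```text
pics
0.0187 {'clock': 0.0, 'qpos': array([-1.46201355e+00,  2.76612103e-01,  1.50615042e+00, -1.09138622e-06,
        1.36065240e+00, -1.20982456e-01]), 'qd': array([ 0.00133001,  0.00238981, -0.001235  , -0.00069049, -0.00103348,
       -0.00055546]), 'effort': array([ 8.86512589e-04, -4.16776371e+01, -2.45808917e+01, -5.01142824e-05,
        1.10864098e-02,  1.72839134e-05]), 'position': array([ 0.13090309, -0.55936849,  0.23042304]), 'ee_rot': array([ 0.0810593 , -0.0810522 ,  0.70308967, -0.70180115]), 'contact_force': array([-0.02107898, -0.16286154,  0.91174816]), 'moment': array([-0.03387644, -0.04293281, -0.01542574]), 'width': 0.08543996009035323}
scene {'mtx': [[498.57276625204327, 0.0, 280.9075452311939], [0.0, 498.57276625204327, 200.01747057462296], [0.0, 0.0, 1.0]], 'R': [[0.09550660378195108, 0.9952850870584541, 0.016914021197895097], [0.7785119437841164, -0.06409499116028289, -0.6243484487797182], [-0.6203205961593685, 0.07279716743945931, -0.7809628226703731]], 't': [-0.02107916713363324, -0.3361062862835904, 1.7312870864787382]}
side {'mtx': [[478.02036641093383, 0.0, 278.12238601278875], [0.0, 478.02036641093383, 210.24334408365866], [0.0, 0.0, 1.0]], 'R': [[0.9894648534040535, -0.14448036958548618, -0.009204709801828052], [-0.11750086845800484, -0.764301830819396, -0.6340632912554818], [0.08457452210748335, 0.6284649029266159, -0.7732263678895916]], 't': [-0.49407370253139055, 0.11238294318165876, 1.360502508712819]}
wrist {'mtx': [[325.19226210127806, 0.0, 276.55497248883705], [0.0, 325.19226210127806, 212.3824569076415], [0.0, 0.0, 1.0]], 'tool_from_camera': [[0.0009383906129364921, 0.954405175792008, 0.2985127800354327, -0.07637353934055764], [0.0008123020807177547, -0.29851354048489803, 0.9544050535870497, -0.14357797147077667], [0.9999992297938963, -0.0006531221908814486, -0.001055387614369111, 0.0006059132659819166], [0.0, 0.0, 0.0, 1.0]]}
```

View pics/scene0.png

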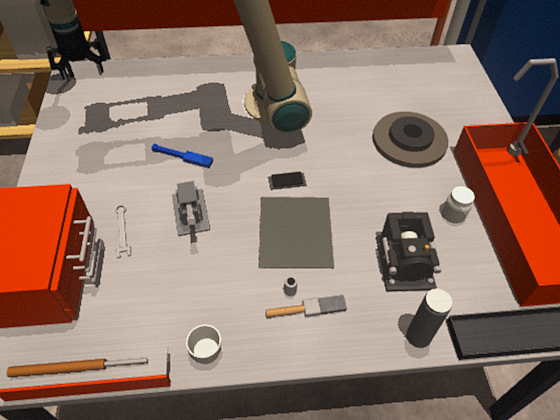

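View pics/side0.png

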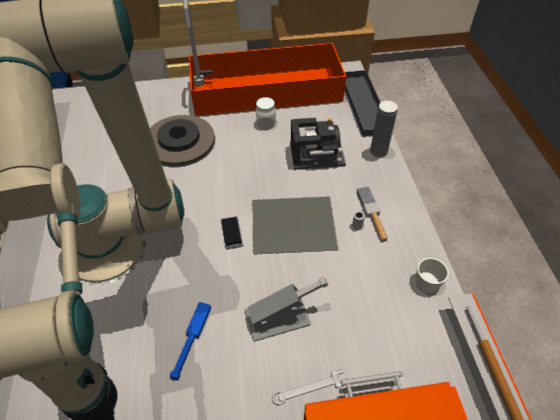

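View pics/wrist0.png

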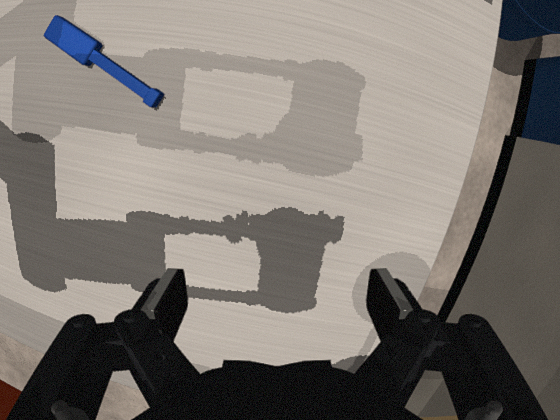

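The grey holder, with the steel end sticking out, is at about (190,210) in scene and (295,305) in side. The blue bar at scene (182,155) is the look-alike, so I'll leave it. The caliper is at scene (408,250) and side (317,142). I'll enlarge these to check.

```bash
python3 - <<'E'
import cv2,numpy as np
s=cv2.imread("pics/scene0.png");d=cv2.imread("pics/side0.png")
def c(im,x,y,w,h,k):return cv2.resize(im[y:y+h,x:x+w],None,fx=k,fy=k,interpolation=cv2.INTER_CUBIC)
a=c(s,160,170,70,90,6);b=c(d,235,265,105,80,6)
cv2.imwrite("pics/h_scene.png",a);cv2.imwrite("pics/h_side.png",b)
cv2.imwrite("pics/c_scene.png",c(s,365,200,85,100,6));cv2.imwrite("pics/c_side.png",c(d,275,105,85,70,7))
E
```

```text
(no output)
```

View pics/h_scene.png

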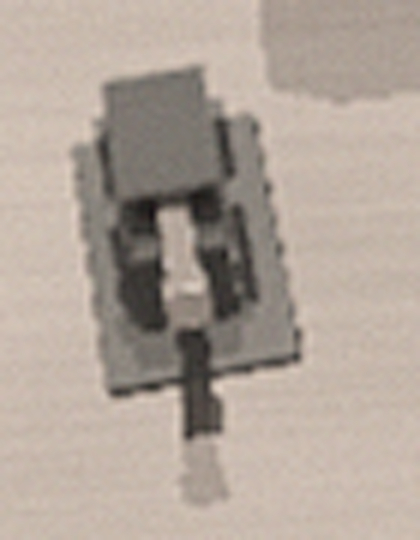

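View pics/h_side.png

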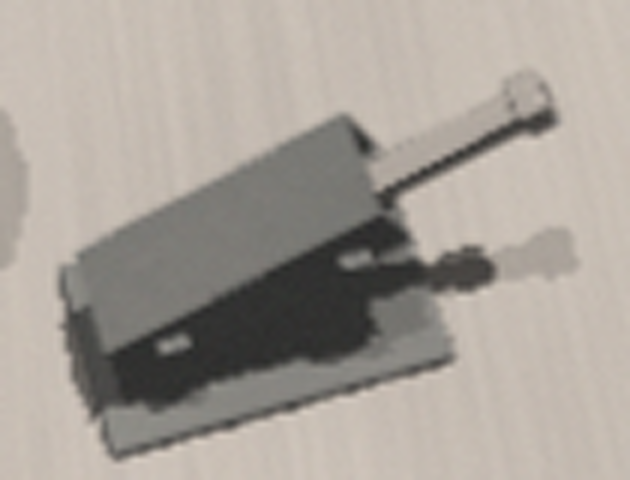

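View pics/c_scene.png

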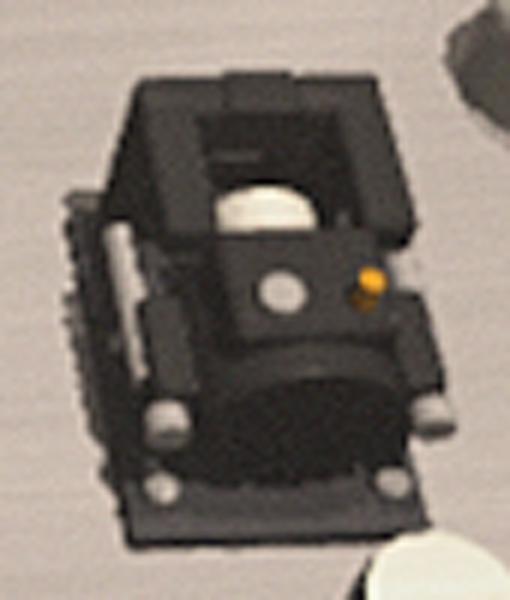

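View pics/c_side.png

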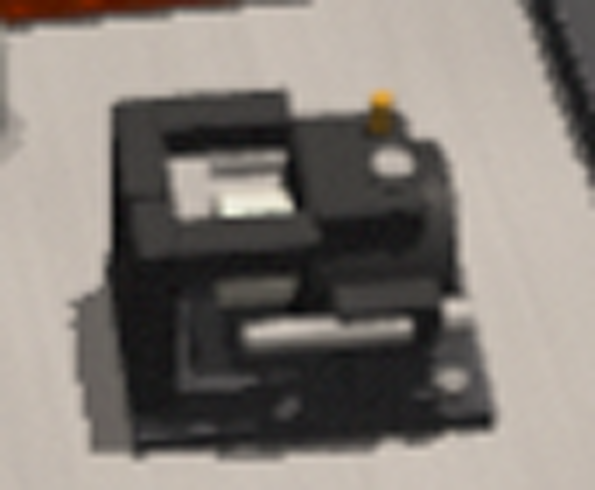

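```bash
cat > h.py <<'E'
import numpy as np,cv2
from scipy.spatial.transform import Rotation as Ro
from scipy.optimize import least_squares
from rig import *
CAM={'scene':(np.array([[498.57276625204327,0,280.9075452311939],[0,498.57276625204327,200.01747057462296],[0,0,1]]),
np.array([[0.09550660378195108,0.9952850870584541,0.016914021197895097],[0.7785119437841164,-0.06409499116028289,-0.6243484487797182],[-0.6203205961593685,0.07279716743945931,-0.7809628226703731]]),np.array([-0.02107916713363324,-0.3361062862835904,1.7312870864787382])),
'side':(np.array([[478.02036641093383,0,278.12238601278875],[0,478.02036641093383,210.24334408365866],[0,0,1]]),
np.array([[0.9894648534040535,-0.14448036958548618,-0.009204709801828052],[-0.11750086845800484,-0.764301830819396,-0.6340632912554818],[0.08457452210748335,0.6284649029266159,-0.7732263678895916]]),np.array([-0.49407370253139055,0.11238294318165876,1.360502508712819]))}
WK=(325.19226210127806,276.55497248883705,212.3824569076415)
TC=np.array([[0.0009383906129364921,0.954405175792008,0.2985127800354327,-0.07637353934055764],[0.0008123020807177547,-0.29851354048489803,0.9544050535870497,-0.14357797147077667],[0.9999992297938963,-0.0006531221908814486,-0.001055387614369111,0.0006059132659819166],[0,0,0,1]])
def ray(n,u,v):
    K,R,t=CAM[n];d=R.T@np.linalg.inv(K)@[u,v,1.];return -R.T@t,d/np.linalg.norm(d)
def proj(n,X):
    K,R,t=CAM[n];p=K@(R@np.asarray(X,float)+t);return p[:2]/p[2]
def rot(q):return Ro.from_quat(np.r_[q[1:],q[0]]).as_matrix()
def wpose(pos,q):
    T=np.eye(4);T[:3,:3]=rot(q);T[:3,3]=pos;return T@TC
def wray(W,u,v):
    f,cx,cy=WK;x,y=u-cx,v-cy;r=np.hypot(x,y);th=r/f
    d=np.array([x/r*np.sin(th),y/r*np.sin(th),np.cos(th)]);return W[:3,3],W[:3,:3]@d
def wproj(W,X):
    f,cx,cy=WK;p=W[:3,:3].T@(np.asarray(X,float)-W[:3,3]);r=np.hypot(p[0],p[1]);th=np.arctan2(r,p[2]);return np.array([cx,cy])+f*th*p[:2]/r
def tri(*rays):
    A=np.zeros((3,3));b=np.zeros(3)
    for o,d in rays:
        P=np.eye(3)-np.outer(d,d);A+=P;b+=P@o
    X=np.linalg.solve(A,b)
    return X,[float(np.linalg.norm((np.eye(3)-np.outer(d,d))@(X-o))) for o,d in rays]
def atz(r,z):
    o,d=r;return o+d*(z-o[2])/d[2]
def snap(name):
    """wrist snapshot; saves pose"""
    s=get_state();d=get_image('wrist');cv2.imwrite(f'pics/{name}.png',d['color'])
    W=wpose(s['position'],s['ee_rot']);np.save(f'pics/{name}.npy',W);return W,s
def toolmove(Pt,Rt):
    """shift (cm) and rotvec(8deg units) from current pose"""
    s=get_state();R=rot(s['ee_rot']);print('t',np.round(R.T@(np.asarray(Pt)-s['position'])*100,2),'r',np.round(Ro.from_matrix(R.T@Rt).as_rotvec(degrees=True)/8,3))
E
python3 - <<'E'
from h import *
np.set_printoptions(precision=4,suppress=True)
S=lambda x,y:ray('scene',160+x/6,170+y/6); D=lambda x,y:ray('side',235+x/6,265+y/6)
tip=tri(S(187,298),D(532,97)); sh=tri(S(178,212),D(382,175)); print('head',tip,'shaft@mouth',sh)
print('yaw',np.degrees(np.arctan2(*(tip[0]-sh[0])[[1,0]])))
CS=lambda x,y:ray('scene',365+x/6,200+y/6); CD=lambda x,y:ray('side',275+x/7,105+y/7)
for n,a,b in(('jaw left(+y) top front',(378,80),(115,105)),('jaw right top front',(140,82),(135,258))): print(n,tri(CS(*a),CD(*b)))
for p in((259,197),(332,198),(333,267),(259,267)): print('mat',atz(ray('scene',*p),.004))
for p in((252,198),(334,197),(338,250),(253,252)): print('mat',atz(ray('side',*p),.004))
s=get_state();print(rot(s['ee_rot']))
for nm,p in(('pad',(287,180)),('jar',(459,205)),('socket',(291,287)),('brush',(305,306))):print(nm,atz(ray('scene',*p),.02))
E
```

```text
head (array([ 0.5721, -0.2644,  0.1219]), [0.0005452820331842317, 0.0005452820331841425]) shaft@mouth (array([ 0.5082, -0.2743,  0.0974]), [0.0031791056665437818, 0.0031791056665438602])
yaw 8.765266399701753
jaw left(+y) top front (array([0.5939, 0.3478, 0.1094]), [0.0011359273324506244, 0.001135927332450413])
jaw right top front (array([0.586 , 0.244 , 0.1093]), [0.0008452907702505315, 0.0008452907702504361])
mat [ 0.4167 -0.0835  0.004 ]
mat [0.438 0.13  0.004]
mat [0.6704 0.0953 0.004 ]
mat [ 0.6537 -0.0997  0.004 ]
mat [0.4364 0.126  0.004 ]
mat [0.6868 0.0915 0.004 ]
mat [ 0.6549 -0.1036  0.004 ]
mat [ 0.417  -0.0742  0.004 ]
[[-0.9737 -0.0001  0.2278]
 [-0.2278  0.0014 -0.9737]
 [-0.0002 -1.     -0.0014]]
pad [0.3714 0.0034 0.02  ]
jar [0.5064 0.488  0.02  ]
socket [ 0.7286 -0.0234  0.02  ]
brush [0.784  0.0053 0.02  ]
```

```bash
cat >> h.py <<'E'
def barR(yawdeg,pitch):
    """tool orientation with tool -x along bar pitched up by pitch deg"""
    p,y=np.radians(pitch),np.radians(yawdeg)
    a=np.array([np.cos(p)*np.cos(y),np.cos(p)*np.sin(y),np.sin(p)]);d=np.array([np.sin(p)*np.cos(y),np.sin(p)*np.sin(y),-np.cos(p)])
    return np.c_[-a,d,np.cross(-a,d)]
E
python3 - <<'E'
from h import *
R=barR(8.8,25);toolmove(np.array([.543,-.268,.108])+R[:,1]*(-.09),R)
E
```

```text
t [-42.97   4.14 -19.28] r [0.129 0.535 3.123]
```

```bash
python3 -m jog '[0,-21,0,-9,0,0.2,0, 0,-43,2,-19,0.1,0.5,2, 0,-43,4,-19.3,0.13,0.53,3.12, 0,-43,4,-19.3,0.13,0.53,3.12, 0,-43,4,-19.3,0.13,0.53,3.12, 0,-43,4,-19.3,0.13,0.53,3.12, 0,-43,4,-19.3,0.13,0.53,3.12, 0,-43,4,-19.3,0.13,0.53,3.12, 0,-43,4,-19.3,0.13,0.53,3.12, 0,-43,4,-19.3,0.13,0.53,3.12]' 60; python3 - <<'E'
from h import *
snap('w1')
E
```

```text
clock: 1.4
position: [0.5053, -0.2743, 0.1911]
ee_rot: [0.206, 0.099, 0.699, -0.677]
contact_force: [-0.2, 0.3, 0.0]
width: 0.0856
```

View pics/w1.png

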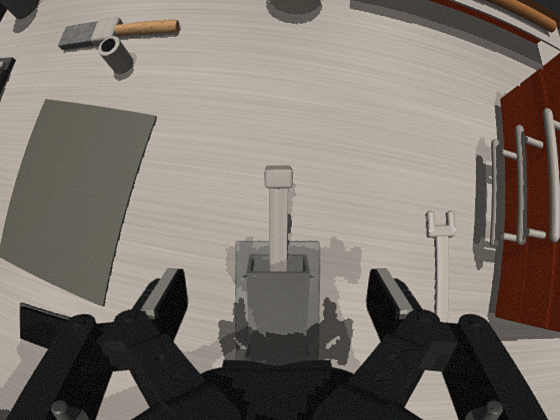

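The wrist view shows the grey steel bar in the holder. Its head is at about (279,177), and the shaft enters the mouth at about (279,268). This is the real bar, in steel and not blue. Next is an enlarged crop to confirm.

```bash
python3 - <<'E'
from h import *
im=cv2.imread('pics/w1.png')[150:290,225:335];cv2.imwrite('pics/w1c.png',cv2.resize(im,None,fx=4.2,fy=4.2,interpolation=cv2.INTER_CUBIC))
E
```

```text
(no output)
```

View pics/w1c.png

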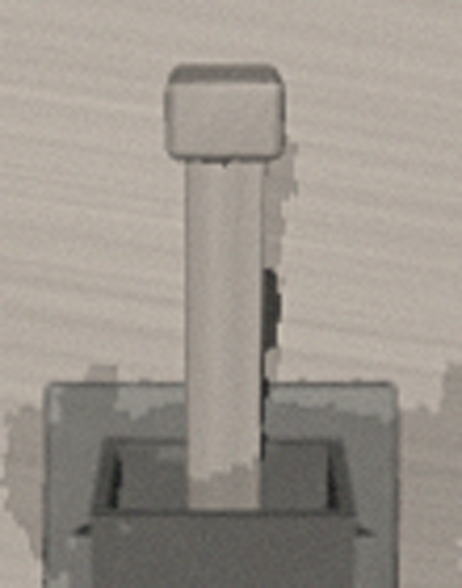

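```bash
python3 - <<'E'
from h import *
np.set_printoptions(precision=4,suppress=True)
W=np.load('pics/w1.npy')
C=lambda x,y:np.array([225+x/4.2,150+y/4.2])
obs=[((0,10,10),C(167,82)),((0,-10,10),C(284,82)),((-14,10,10),C(167,158)),((-14,-10,10),C(284,158)),((-70,7,7),C(187,470)),((-70,-7,7),C(261,470))]
def pts(p,l):
    ps=np.radians(25);y=p[3];cy,sy=np.cos(y),np.sin(y)
    a=np.array([np.cos(ps)*cy,np.cos(ps)*sy,np.sin(ps)]);b=np.array([-sy,cy,0]);n=np.cross(a,b)
    return p[:3]+(a*l[0]+b*l[1]+n*l[2])*1e-3
so=np.array([160+186/6,170+299/6]);do=np.array([235+530/6,265+100/6])
def f(p):
    r=[]
    for i,(l,o) in enumerate(obs):
        e=wproj(W,pts(p,l))-o
        if i>=4:
            e=e*[1,0]
        r+=list(e)
    r+=list((proj('scene',pts(p,(-5,0,3)))-so)/1.0);r+=list((proj('side',pts(p,(-7,0,0)))-do)/1.0)
    return r
s=least_squares(f,[.575,-.264,.125,.15]);p=s.x;print(p,np.degrees(p[3]));print(np.round(s.fun,1))
sh=pts(p,(-39,0,0));print('shaft',sh)
R=barR(np.degrees(p[3]),25)
toolmove(sh+R[:,1]*.008,R)
E
```

```text
[ 0.5783 -0.2649  0.1216  0.1537] 8.805932506271107
[-0.3 -0.6  0.1 -0.5 -0.1  0.5 -0.1  0.6 -0.1 -0.   0.2 -0.  -0.5  0.1
  0.2  0.5]
shaft [ 0.5434 -0.2703  0.1051]
t [ 0.14 10.24  0.12] r [-0.014  0.005  0.007]
```

```bash
python3 -m jog '[0,0.1,5,0.1,0,0,0, 0,0.1,9,0.1,0,0,0, 0,0.1,10.35,0.1,0,0,0, 0,0.1,10.35,0.1,0,0,0, 120,0.1,10.35,0.1,0,0,0, 255,0.1,10.35,0.1,0,0,0, 255,0.1,10.35,0.1,0,0,0, 255,0.1,10.35,0.1,0,0,0, 255,0.1,10.35,0.1,0,0,0, 255,0.1,10.35,0.1,0,0,0, 255,0.1,10.35,0.1,0,0,0]' 70; python3 - <<'E'
from h import *
snap('w2');cv2.imwrite('pics/side2.png',cv2.resize(get_image('side')['color'][230:350,220:360],None,fx=4,fy=4))
E
```

```text
clock: 2.82
position: [0.5484, -0.2687, 0.0973]
ee_rot: [0.206, 0.099, 0.699, -0.677]
contact_force: [-0.2, -0.2, 4.4]
width: 0.0123
```

View pics/w2.png

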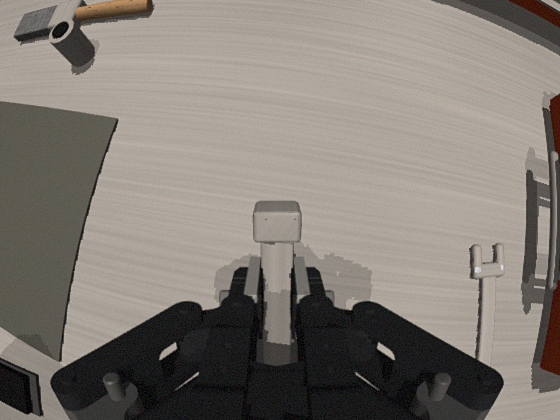

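View pics/side2.png

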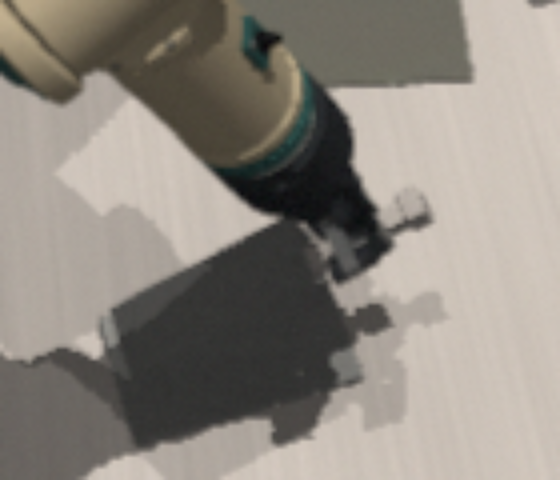

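Gripped: the width is 12 mm and the shaft is between the pads, with the head at (277,222). Now I'll draw it up the slope.

```bash
python3 -m jog '[255,-1,-0.1,0,0,0,0, 255,-3,-0.2,0,0,0,0, 255,-5,-0.2,0,0,0,0, 255,-7,-0.2,0,0,0,0, 255,-9,-0.2,0,0,0,0, 255,-11,-0.2,0,0,0,0, 255,-13,-0.2,0,0,0,0, 255,-15,-0.2,0,0,0,0, 255,-16,-0.2,0,0,0,0, 255,-16,-0.2,0,0,0,0]' 70; python3 - <<'E'
from h import *
snap('w3');cv2.imwrite('pics/side3.png',get_image('side')['color'])
E
```

```text
clock: 4.18
position: [0.691, -0.2459, 0.166]
ee_rot: [0.206, 0.099, 0.7, -0.677]
contact_force: [0.2, 0.2, -2.5]
width: 0.0119
```

View pics/side3.png

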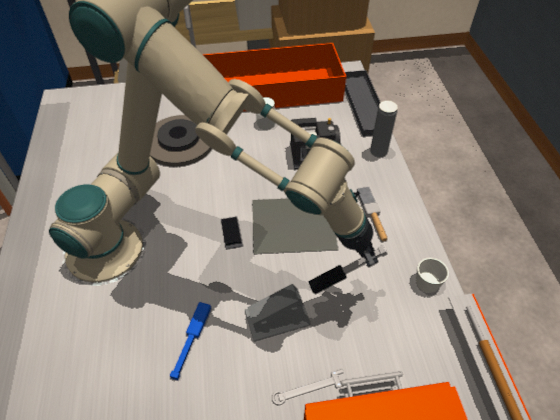

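View pics/w3.png

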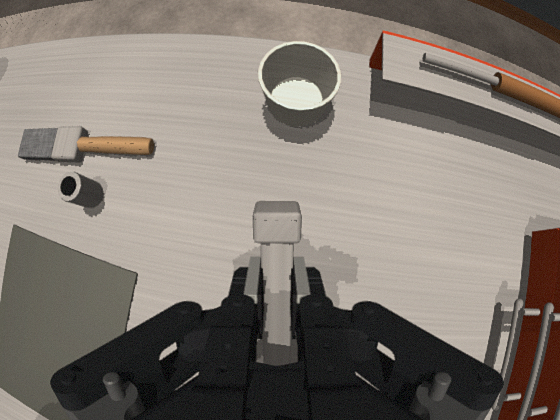

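```bash
python3 - <<'E'
from h import *
toolmove([.69,-.20,.24],barR(6,15))
toolmove([.607,.006,.12],barR(-4,0))
E
```

```text
t [-3.8  -6.46 -4.53] r [ 0.118  0.337 -1.233]
t [  5.81   2.3  -26.17] r [ 0.345  1.582 -3.096]
```

```bash
python3 -m jog '[255,-2,-3.2,-2.2,0.06,0.17,-0.6, 255,-3.8,-6.5,-4.5,0.12,0.34,-1.23, 255,-1,-4,-9,0.2,0.7,-2, 255,2,-2,-14,0.27,1.1,-2.6, 255,4,0,-19,0.32,1.4,-3, 255,5.5,1.5,-23,0.345,1.58,-3.1, 255,5.8,2.3,-26.2,0.345,1.58,-3.1, 255,5.8,2.3,-26.2,0.345,1.58,-3.1, 255,5.8,2.3,-26.2,0.345,1.58,-3.1, 255,5.8,2.3,-26.2,0.345,1.58,-3.1]' 70; python3 - <<'E'
from h import *
W,s=snap('w4');print(s['position'],rot(s['ee_rot']));
cv2.imwrite('pics/side4.png',get_image('side')['color'])
cv2.imwrite('pics/scene4.png',get_image('scene')['color'])
E
```

```text
clock: 5.52
position: [0.6086, 0.0046, 0.1211]
ee_rot: [0.024, -0.026, -0.706, 0.707]
contact_force: [-0.3, -0.4, -2.7]
width: 0.0121
[0.60862226 0.00458599 0.12113458] [[-0.99746362  0.00285581 -0.07112084]
 [ 0.07111651 -0.00159283 -0.99746674]
 [-0.00296186 -0.99999465  0.00138569]]
```

View pics/side4.png

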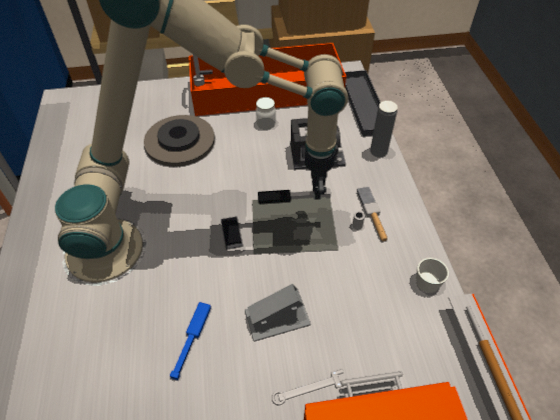

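View pics/w4.png

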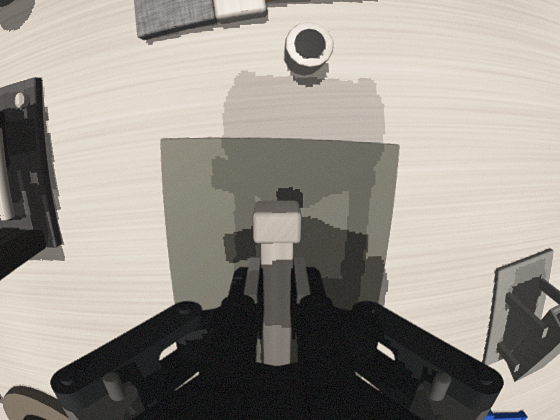

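The bar is held level over the mat, and the head is at (277,222) in the wrist view, the same as before. Now I'll lower it.

```bash
python3 -m jog '[255,0,4,0,0,0,0, 255,0,8,0,0,0,0, 255,0,10.5,0,0,0,0, 255,0,11,0,0,0,0, 255,0,11,0,0,0,0]' 70; python3 -m jog '[255,0,0.1,0,0,0,0, 255,0,0.2,0,0,0,0,255,0,0.2,0,0,0,0]';python3 - <<'E'
from h import *
W,s=snap('w5');
cv2.imwrite('pics/side5.png',cv2.resize(get_image('side')['color'][160:260,220:360],None,fx=5,fy=5,interpolation=cv2.INTER_CUBIC))
E
```

```text
clock: 6.3
position: [0.6088, 0.0054, 0.0111]
ee_rot: [0.024, -0.026, -0.706, 0.707]
contact_force: [0.2, 0.4, -2.1]
width: 0.0122
clock: 6.68
position: [0.6085, 0.0058, 0.0092]
ee_rot: [0.024, -0.026, -0.706, 0.707]
contact_force: [0.4, -0.3, -2.9]
width: 0.0116
```

View pics/side5.png

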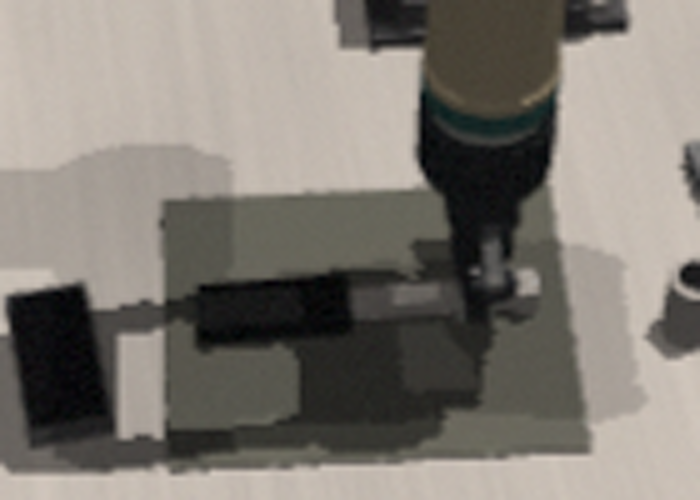

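```bash
python3 -m jog '[255,0,0.1,0,0,0,0, 255,0,0.2,0,0,0,0,255,0,0.2,0,0,0,0]'; python3 -m jog '[255,0,0.1,0,0,0,0, 255,0,0.1,0,0,0,0]';python3 -m jog '[255,0,0.1,0,0,0,0, 255,0,0.1,0,0,0,0]'
```

```text
clock: 7.15
position: [0.6082, 0.0057, 0.0065]
ee_rot: [0.024, -0.025, -0.706, 0.707]
contact_force: [-0.3, 0.4, -0.8]
width: 0.0121
clock: 7.4
position: [0.6082, 0.0057, 0.0057]
ee_rot: [0.024, -0.025, -0.706, 0.707]
contact_force: [-0.8, -0.4, -0.7]
width: 0.0125
clock: 7.65
position: [0.6082, 0.0057, 0.0057]
ee_rot: [0.024, -0.025, -0.706, 0.707]
contact_force: [-2.3, -0.2, 5.9]
width: 0.0118
```

In contact with the mat. Now release partway and check before lifting.

```bash
python3 -m jog '[200,0,0,0,0,0,0, 100,0,0,0,0,0,0, 40,0,0,0,0,0,0, 0,0,0,0,0,0,0,0,0,0,0,0,0,0]'; python3 -m jog '[0,0,-2,0,0,0,0, 0,0,-5,0,0,0,0, 0,6,-9,0,0,0,0,0,11.5,-9,0,0,0,0,0,11.5,-9,0,0,0,0, 0,11.5,-9,0,0,0,0]';python3 - <<'E'
from h import *
W,s=snap('w6');print(s)
cv2.imwrite('pics/side6.png',cv2.resize(get_image('side')['color'][160:260,220:360],None,fx=5,fy=5,interpolation=cv2.INTER_CUBIC))
E
```

```text
clock: 8.28
position: [0.6082, 0.0057, 0.0045]
ee_rot: [0.024, -0.025, -0.706, 0.707]
contact_force: [0.5, 0.6, -0.1]
width: 0.085
clock: 9.02
position: [0.494, 0.0138, 0.095]
ee_rot: [0.023, -0.026, -0.706, 0.707]
contact_force: [1.5, 0.5, 0.5]
width: 0.085
{'clock': 9.025, 'qpos': array([-1.12283720e-01,  2.74551380e-01,  1.88293743e+00, -1.13068177e-03,
        9.80313198e-01,  1.52886232e+00]), 'qd': array([-2.55607443e-03,  2.62624087e-02, -3.87449512e-02, -1.37350092e-05,
       -1.38768447e-03,  1.59882489e-03]), 'effort': array([ 1.95007659e-01, -3.73287857e+01, -1.83371919e+01, -4.85080873e-04,
        2.11092294e-01, -2.31552231e-04]), 'position': array([0.49400333, 0.01379246, 0.09499387]), 'ee_rot': array([ 0.0233348 , -0.025956  , -0.70624107,  0.70711055]), 'contact_force': array([1.46102913, 0.5454966 , 0.47176382]), 'moment': array([ 0.00671079, -0.03172734,  0.01129337]), 'width': 0.08501579392033579}
```

View pics/side6.png

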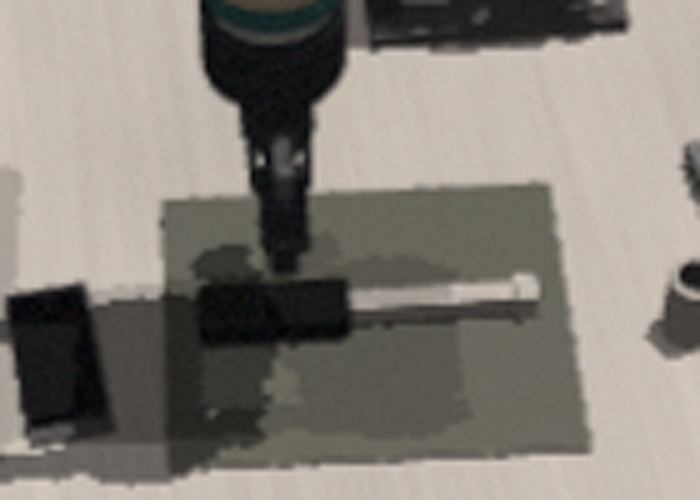

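View pics/w6.png

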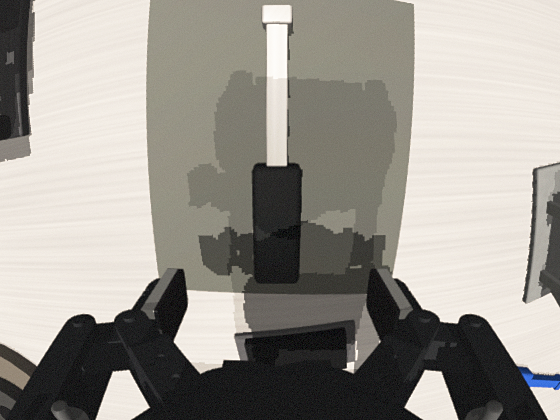

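The bar lies flat and has been let go: head at (277,12), black handle from row 165 to row 282. Before picking it up, I'll take one wrist look at the caliper front to locate the window.

```bash
python3 - <<'E'
from h import *
np.set_printoptions(precision=4,suppress=True)
W=np.load('pics/w6.npy')
for n,p,z in(('tipfront',(277,6),.024),('handle front',(277,165),.024),('butt',(276.3,282),.024)):print(n,atz(wray(W,*p),z))
toolmove([.448,.296,.085],barR(-4,45))
E
```

```text
tipfront [0.6443 0.0024 0.024 ]
handle front [0.5364 0.0101 0.024 ]
butt [0.4488 0.0167 0.024 ]
t [  6.68   0.92 -27.84] r [-0.007  0.002  5.599]
```

```bash
python3 -m jog '[0,2,-4,-6,0,0,1, 0,4,-4,-12,0,0,2, 0,6,-4,-18,0,0,3, 0,6.7,-3,-24,0,0,4, 0,6.7,0.9,-27.8,0,0,5.6, 0,6.7,0.9,-27.8,0,0,5.6, 0,6.7,0.9,-27.8,0,0,5.6, 0,6.7,0.9,-27.8,0,0,5.6, 0,6.7,0.9,-27.8,0,0,5.6]'; python3 - <<'E'
from h import *
W,s=snap('w7');print(s['position'],s['contact_force'])
E
```

```text
clock: 10.25
position: [0.4734, 0.059, 0.1678]
ee_rot: [-0.282, -0.245, -0.624, 0.686]
contact_force: [0.9, -0.1, 0.2]
width: 0.0851
[0.47343942 0.0589501  0.16781013] [ 0.8893626  -0.13919624  0.19217704]
```

View pics/w7.png

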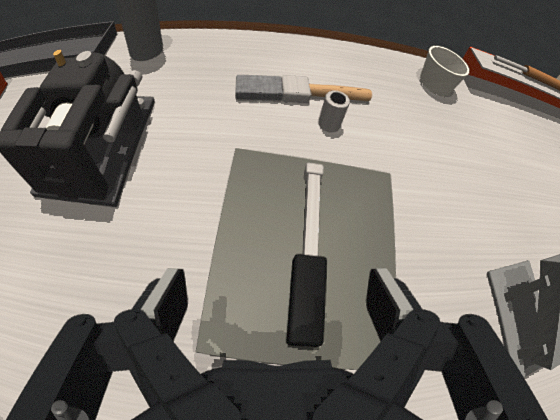

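```bash
python3 - <<'E'
from h import *
s=get_state();print(s['qpos'],s['qd'],rot(s['ee_rot']));toolmove([.448,.296,.085],barR(-4,45))
toolmove([.45,.25,.13],barR(0,30))
E
```

```text
[ 0.05410408 -0.05869946  2.39617224 -1.17784376  0.1078713   2.70371323] [ 0.03357475  0.01451389 -0.0043713  -0.00023075 -0.01476856 -0.00104017] [[-0.72190251  0.69180638  0.01614618]
 [-0.08179349 -0.06213611 -0.99471047]
 [-0.68714379 -0.71940464  0.10144147]]
t [  5.5    2.77 -24.47] r [-0.09   0.949  0.133]
t [  2.64  -0.04 -19.44] r [-0.514  0.531 -1.715]
```

The last pose was joint-limited (q4, q5 and q6 are at their ends). The caliper is visible at (70,130), so I'll enlarge that.

```bash
python3 - <<'E'
from h import *
im=cv2.imread('pics/w7.png')[45:215,0:160];im=cv2.resize(im,None,fx=3.5,fy=3.5,interpolation=cv2.INTER_CUBIC)
im=np.clip(im.astype(float)*1.8,0,255).astype(np.uint8)
cv2.imwrite('pics/w7c.png',im)
E
```

```text
(no output)
```

View pics/w7c.png

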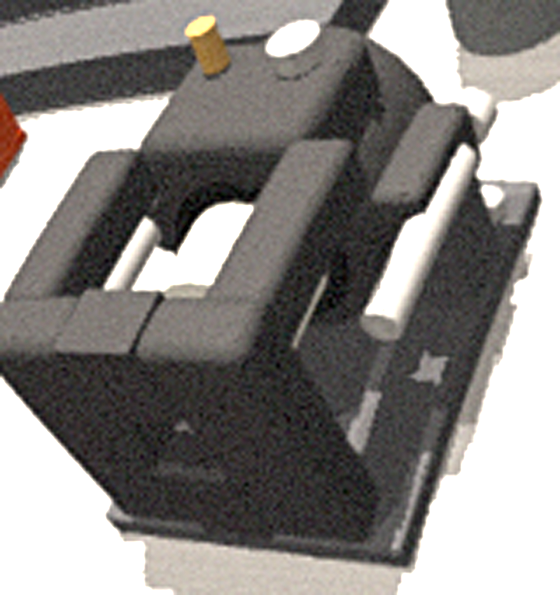

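```bash
python3 - <<'E'
from h import *
toolmove([.42,.27,.16],barR(0,18))
E
```

```text
t [  2.58  -4.4  -21.17] r [-0.57   0.477 -3.214]
```

```bash
python3 -m jog '[0,0.5,-1.5,-5,-0.14,0.12,-1, 0,1,-3,-10,-0.3,0.24,-2, 0,2,-4,-15,-0.5,0.4,-3, 0,2.6,-4.4,-21.2,-0.57,0.48,-3.2, 0,2.6,-4.4,-21.2,-0.57,0.48,-3.2, 0,2.6,-4.4,-21.2,-0.57,0.48,-3.2, 0,2.6,-4.4,-21.2,-0.57,0.48,-3.2, 0,2.6,-4.4,-21.2,-0.57,0.48,-3.2]'; python3 - <<'E'
from h import *
W,s=snap('w8');print(s['qpos'])
toolmove([.42,.27,.16],barR(0,18))
im=cv2.imread('pics/w8.png');cv2.imwrite('pics/w8b.png',np.clip(im.astype(float)*1.8,0,255).astype(np.uint8))
E
```

```text
clock: 11.3
position: [0.4192, 0.2705, 0.1594]
ee_rot: [-0.112, -0.11, -0.698, 0.698]
contact_force: [-0.2, 0.0, 0.0]
width: 0.0853
[ 0.55258046  0.10140183  1.97652646 -0.22718007  0.80575383  2.25780295]
t [-0.08 -0.02  0.02] r [ 0.003  0.008 -0.01 ]
```

View pics/w8b.png

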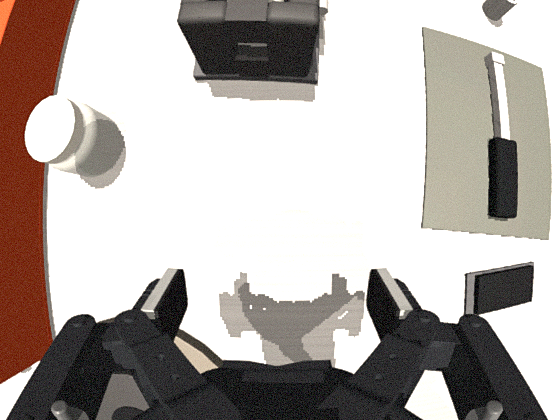

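The window now shows at about (252,51) in the jaw's outer face. Enlarging it.

```bash
python3 - <<'E'
from h import *
im=cv2.imread('pics/w8.png')[0:95,175:335];im=cv2.resize(im,None,fx=5,fy=5,interpolation=cv2.INTER_CUBIC)
cv2.imwrite('pics/w8c.png',np.clip(im.astype(float)*3.5,0,255).astype(np.uint8))
E
```

```text
(no output)
```

View pics/w8c.png

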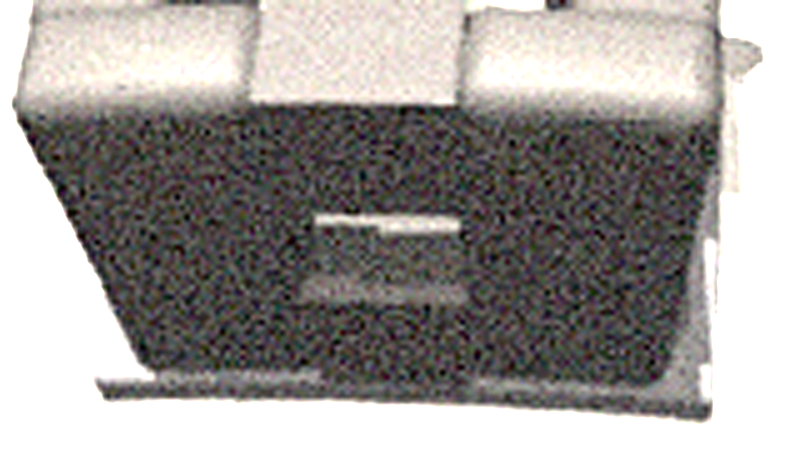

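```bash
python3 - <<'E'
from h import *
np.set_printoptions(precision=4,suppress=True)
W=np.load('pics/w8.npy');C=lambda x,y:wray(W,175+x/5,y/5)
P={n:atz(C(*p),z) for n,p,z in(('winL',(302,304),.049),('winR',(468,304),.049),('baseL',(104,399),0.0),('baseR',(706,418),0.),('blkL',(250,101),.115),('blkR',(459,101),.115),('jawbotL',(150,368),.01),('jawbotR',(660,383),.01))}
for n in P:print(n,P[n])
for a in('win','base','blk','jawbot'):
    d=P[a+'L']-P[a+'R'];m=(P[a+'L']+P[a+'R'])/2;print(a,'w',np.linalg.norm(d),'yaw',np.degrees(np.arctan2(-d[0],d[1])),'mid',m)
CS=lambda x,y:ray('scene',365+x/6,200+y/6); CD=lambda x,y:ray('side',275+x/7,105+y/7)
print('jawtopL',tri(CS(378,80),CD(115,105),C(22,105)),'R',tri(CS(140,82),CD(135,258),C(712,112)))
E
```

```text
winL [0.5883 0.3078 0.049 ]
winR [0.5876 0.2775 0.049 ]
baseL [0.593  0.3569 0.    ]
baseR [0.5862 0.2288 0.    ]
blkL [0.5896 0.3078 0.115 ]
blkR [0.5882 0.2773 0.115 ]
jawbotL [0.5951 0.3447 0.01  ]
jawbotR [0.5896 0.2393 0.01  ]
win w 0.030238755165871562 yaw -1.4483101264638176 mid [0.588  0.2927 0.049 ]
base w 0.12824193003307852 yaw -3.0359270921662564 mid [0.5896 0.2928 0.    ]
blk w 0.03051628890071914 yaw -2.50559154028005 mid [0.5889 0.2926 0.115 ]
jawbot w 0.10553678312318308 yaw -2.979521340039825 mid [0.5924 0.292  0.01  ]
jawtopL (array([0.5947, 0.3456, 0.1111]), [0.0021482475869992962, 0.0011280494610558928, 0.0015242578216996564]) R (array([0.5873, 0.2416, 0.1124]), [0.001969288412611452, 0.00196784698856285, 0.0016315812422645056])
```

```bash
python3 - <<'E'
from h import *
toolmove([.4925,.0134,.09],barR(-4.2,0))
E
```

```text
t [-4.77  8.88 25.69] r [ 0.084  0.529 -2.259]
```

```bash
python3 -m jog '[0,-1,1,6,0.02,0.13,-0.6, 0,-2,3,12,0.04,0.26,-1.2, 0,-3,5,18,0.06,0.4,-1.8, 0,-4.5,8,24,0.08,0.53,-2.26, 0,-4.8,8.9,25.7,0.08,0.53,-2.26, 0,-4.8,8.9,25.7,0.08,0.53,-2.26, 0,-4.8,8.9,25.7,0.08,0.53,-2.26]'; python3 - <<'E'
from h import *
np.set_printoptions(precision=4,suppress=True)
W,s=snap('w9')
for n,p,z in(('tipfront',(277,6),.024),('handle front',(277,165),.024),('butt',(276.3,282),.024)):print(n,wproj(W,dict(tipfront=[.6443,.0024,.024]).get(n,[.5364,.0101,.024] if n=='handle front' else [.4488,.0167,.024])))
toolmove([.4925,.0134,.006],barR(-4.2,0))
E
```

```text
clock: 12.22
position: [0.4924, 0.0144, 0.0901]
ee_rot: [-0.026, 0.026, 0.707, -0.706]
contact_force: [0.0, -0.0, 0.4]
width: 0.0851
tipfront [277.0976   0.6716]
handle front [277.6866 163.2656]
butt [277.5094 282.8023]
t [-0.01  8.43  0.17] r [ 0.012  0.005 -0.002]
```

View pics/w9.png

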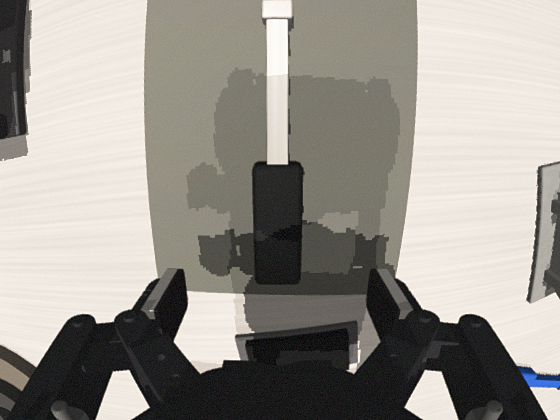

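The bar hasn't moved, and the gripper is centred over the handle at (277,225). Lower and grip.

```bash
python3 -m jog '[0,0,4,0.1,0,0,0, 0,0,7,0.1,0,0,0, 0,0,8.3,0.1,0,0,0, 0,0,8.4,0.1,0,0,0, 130,0,8.4,0.1,0,0,0, 255,0,8.4,0.1,0,0,0, 255,0,8.4,0.1,0,0,0, 255,0,8.4,0.1,0,0,0, 255,0,8.4,0.1,0,0,0]' 100; python3 -m jog '[255,0,-0.5,0,0,0,0,255,0,-2,0,0,0,0,255,0,-4,0,0,0,0, 255,0,-6,0,0,0,0,255,0,-6,0,0,0,0,255,0,-6,0,0,0,0]'; python3 - <<'E'
from h import *
np.set_printoptions(precision=4,suppress=True)
W,s=snap('w10')
cv2.imwrite('pics/side10.png',cv2.resize(get_image('side')['color'][100:260,200:380],None,fx=4,fy=3.75,interpolation=cv2.INTER_CUBIC))
E
```

```text
clock: 13.4
position: [0.4936, 0.0136, 0.0069]
ee_rot: [-0.025, 0.026, 0.707, -0.706]
contact_force: [-0.2, -0.2, 7.7]
width: 0.0316
clock: 14.15
position: [0.4922, 0.0137, 0.0651]
ee_rot: [-0.026, 0.025, 0.707, -0.706]
contact_force: [-1.2, 1.1, -2.6]
width: 0.032
```

View pics/w10.png

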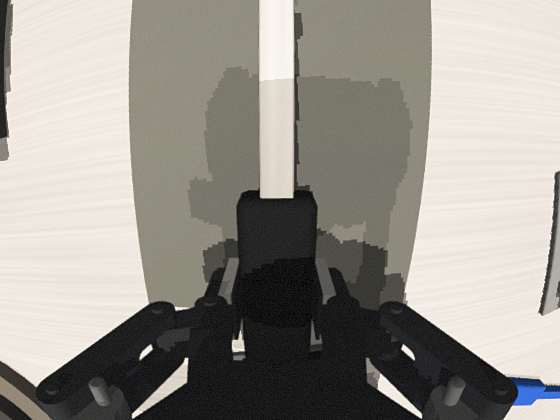

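View pics/side10.png

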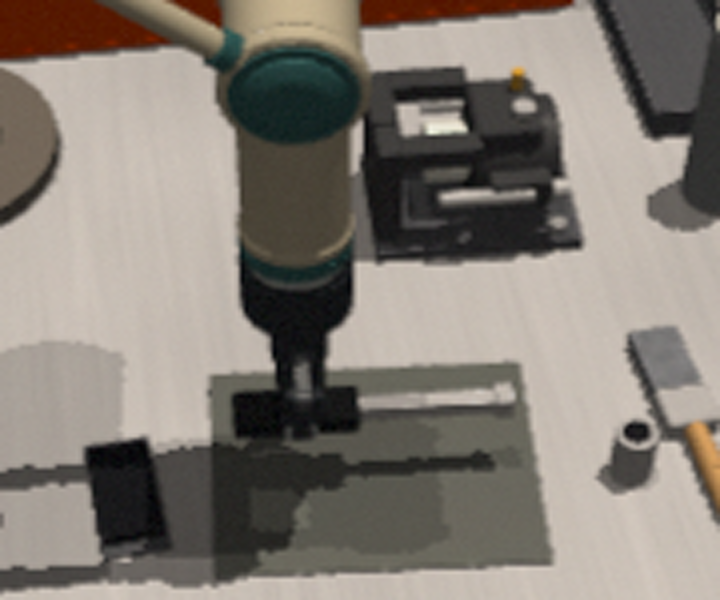

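```bash
python3 - <<'E'
from h import *
np.set_printoptions(precision=2,suppress=True)
sc=get_image('scene')['color'];cv2.imwrite('pics/scene10.png',cv2.resize(sc[180:280,240:360],None,fx=6,fy=6,interpolation=cv2.INTER_CUBIC))
for c in('side','scene'):
  for z in(.065,.072,.079):
    print(c,z,'tip mid',proj(c,[.6471-.007,.0021,z]),'tipend',proj(c,[.6471,.0021,z]),'handle fr',proj(c,[.5374,.0102,z]))
E
```

```text
side 0.065 tip mid [326.56 208.27] tipend [328.96 207.98] handle fr [290.61 210.32]
side 0.072 tip mid [326.73 206.7 ] tipend [329.14 206.41] handle fr [290.64 208.76]
side 0.079 tip mid [326.9  205.12] tipend [329.32 204.83] handle fr [290.67 207.18]
scene 0.065 tip mid [297.7  247.21] tipend [298.02 249.49] handle fr [296.26 215.19]
scene 0.072 tip mid [297.82 245.71] tipend [298.14 248.  ] handle fr [296.36 213.63]
scene 0.079 tip mid [297.94 244.19] tipend [298.26 246.49] handle fr [296.47 212.06]
```

View pics/scene10.png

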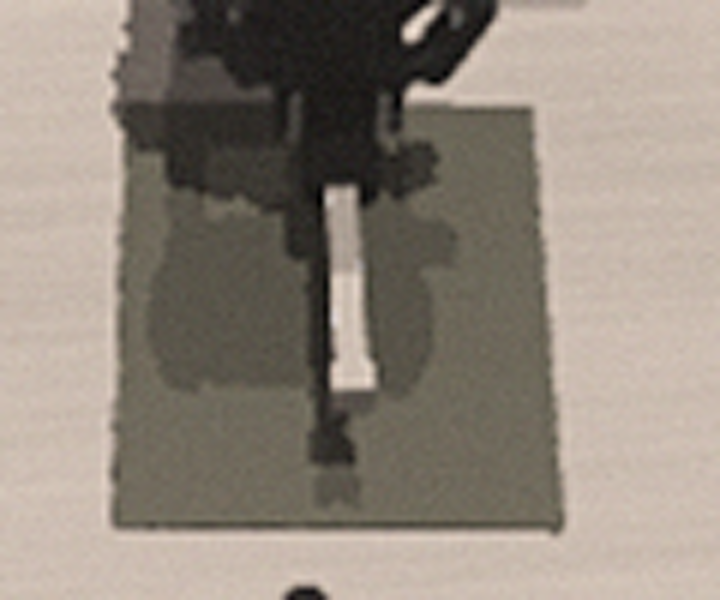

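```bash
python3 - <<'E'
from h import *
np.set_printoptions(precision=2,suppress=True)
d=get_image('side')['color'];cv2.imwrite('pics/side10b.png',cv2.resize(d[180:240,250:350],None,fx=8,fy=8,interpolation=cv2.INTER_CUBIC))
def box(c,tip,yaw,pitch):
    y,p=np.radians(yaw),np.radians(pitch);a=np.array([np.cos(y)*np.cos(p),np.sin(y)*np.cos(p),np.sin(p)]);b=np.array([-np.sin(y),np.cos(y),0]);n=np.cross(a,b)
    return np.array([proj(c,np.array(tip)+(a*i+b*j+n*k)*.001) for i in(0,-14) for j in(-10,10) for k in(-10,10)])
for nm,t in(('mat',[.6443,.0024,.014]),('now',[.6471,.0021,.072])):
    q=box('side',t,-4.2,0);print(nm,'bbox',q.min(0),q.max(0))
    q=box('scene',t,-4.2,0);print(nm,'scene bbox',q.min(0),q.max(0))
E
python3 -c "
import cv2
a=cv2.imread('pics/side6.png');cv2.imwrite('pics/side6b.png',cv2.resize(a[100:400,150:600],None,fx=1.7,fy=1.7))"
```

```text
mat bbox [321.36 214.3 ] [327.44 224.13]
mat scene bbox [293.06 252.57] [301.12 261.16]
now bbox [323.56 201.47] [329.89 211.65]
now scene bbox [293.87 241.21] [302.25 250.17]
```

View pics/side10b.png

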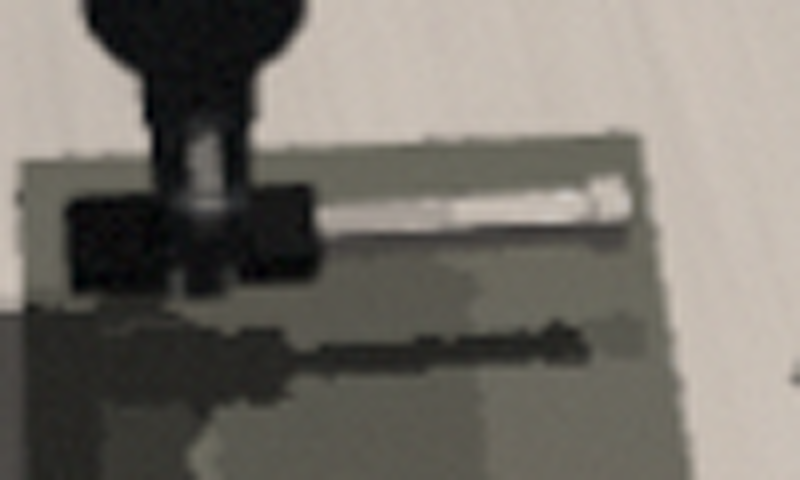

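View pics/side6b.png

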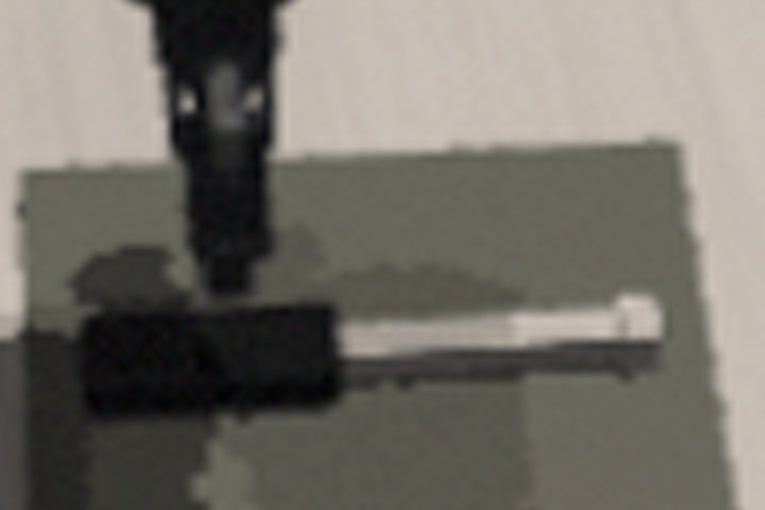

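The side view matches the model of a level bar to within about 1 px (head box 324–329, 202–211). So the axis sits 7 mm above the TCP, with the tip 155 mm ahead. Now I'll work out the pre-insert pose.

```bash
python3 - <<'E'
from h import *
y=np.radians(-3.2);u=np.array([np.cos(y),np.sin(y),0]);w=np.array([.590,.2927,.065])
s=get_state();R=rot(s['ee_rot']);print('yaw',np.degrees(np.arctan2(-R[1,0],-R[0,0])))
toolmove([.42,.03,.12],barR(-4,0))
t=w-u*.185;t[2]=.058;print(t);toolmove(t+[0,0,.0],barR(-3.2,0))
E
```

```text
yaw -4.144248088293369
t [ 7.34 -5.49 -1.11] r [ 0.01  -0.018  0.014]
[0.40528846 0.30302698 0.058     ]
t [ 10.77   0.75 -28.23] r [ 0.01  -0.118  0.014]
```

```bash
python3 -m jog '[255,2,-3,0,0,0,0, 255,6,-5.5,-2,0,0,0, 255,9,-5.5,-6,0,-0.05,0, 255,10.8,-5.5,-11,0,-0.1,0, 255,10.8,-5.5,-16,0,-0.12,0, 255,10.8,-5,-21,0,-0.12,0, 255,10.8,-3,-25.5,0,-0.12,0, 255,10.8,-1,-28.2,0,-0.12,0, 255,10.8,0.7,-28.2,0,-0.12,0,255,10.8,0.7,-28.2,0,-0.12,0,255,10.8,0.7,-28.2,0,-0.12,0]' 100; python3 - <<'E'
from h import *
W,s=snap('w11');print(s['position'],s['qpos'])
cv2.imwrite('pics/side11.png',cv2.resize(get_image('side')['color'][85:185,180:350],None,fx=4.7,fy=4.7,interpolation=cv2.INTER_CUBIC))
cv2.imwrite('pics/scene11.png',cv2.resize(get_image('scene')['color'][140:300,360:460],None,fx=3.75*1.3,fy=3.75,interpolation=cv2.INTER_CUBIC))
y=np.radians(-3.2);u=np.array([np.cos(y),np.sin(y),0]);w=np.array([.590,.2927,.065])
toolmove((w-u*.185)*[1,1,0]+[0,0,.058],barR(-3.2,0))
E
```

```text
clock: 15.72
position: [0.4058, 0.3025, 0.0593]
ee_rot: [-0.02, 0.02, 0.707, -0.706]
contact_force: [-0.3, -1.3, -1.8]
width: 0.0317
[0.40580264 0.30253973 0.05934798] [5.02305516e-01 3.35317245e-01 1.90118795e+00 1.38138274e-03
 9.04440694e-01 2.12803441e+00]
t [ 0.1   0.2  -0.03] r [ 0.015 -0.002 -0.009]
```

View pics/w11.png

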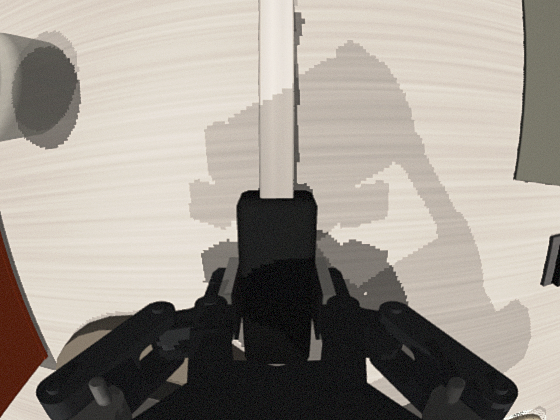

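View pics/side11.png

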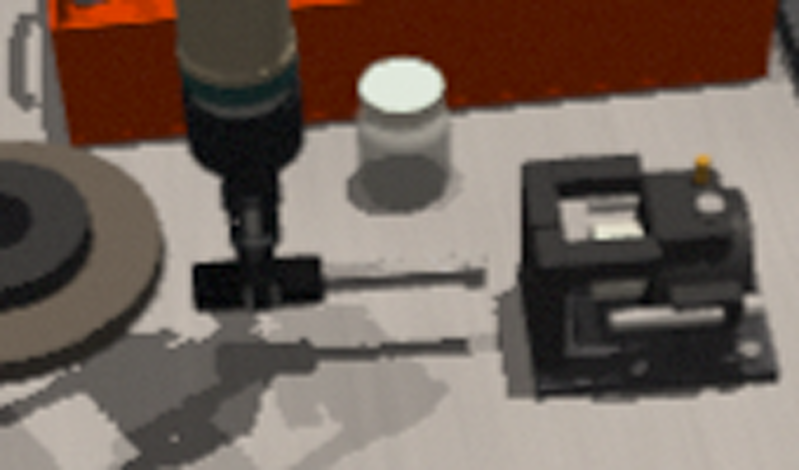

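View pics/scene11.png

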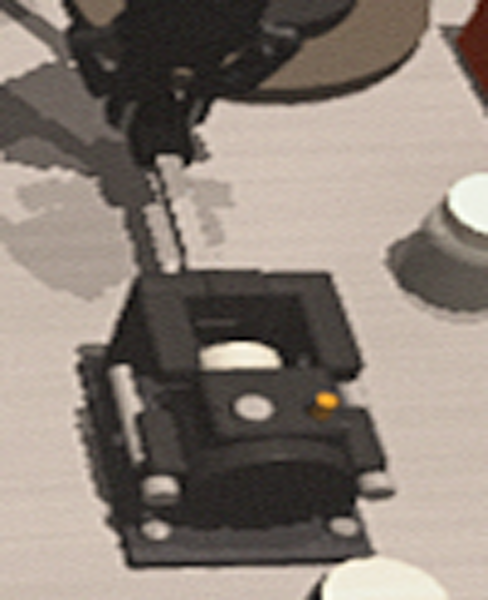

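```bash
python3 - <<'E'
from h import *
np.set_printoptions(precision=2,suppress=True)
s=get_state();R=rot(s['ee_rot']);u=-R[:,0];p0=s['position']+[0,0,.007]
for l in(.05,.08,.1,.12,.148,.155):
    print(l,'scene top',proj('scene',p0+u*l+[0,0,.007 if l<.14 else .01]),'side',proj('side',p0+u*l))
for z in(.049,.065,.081):print('win',z,proj('scene',[.59,.2927,z]))
d=get_image('side')['color'];cv2.imwrite('pics/side11b.png',cv2.resize(d[125:165,215:295],None,fx=10,fy=10,interpolation=cv2.INTER_CUBIC))
d=get_image('scene')['color'];cv2.imwrite('pics/scene11b.png',cv2.resize(d[170:220,375:425],None,fx=11,fy=11,interpolation=cv2.INTER_CUBIC))
E
```

```text
0.05 scene top [394.62 183.63] side [251.14 143.99]
0.08 scene top [396.58 191.78] side [260.46 143.35]
0.1 scene top [397.91 197.34] side [266.66 142.92]
0.12 scene top [399.26 203.  ] side [272.86 142.5 ]
0.148 scene top [401.43 210.42] side [281.52 141.9 ]
0.155 scene top [401.92 212.48] side [283.68 141.76]
win 0.049 [401.98 227.33]
win 0.065 [403.21 223.86]
win 0.081 [404.47 220.32]
```

View pics/side11b.png

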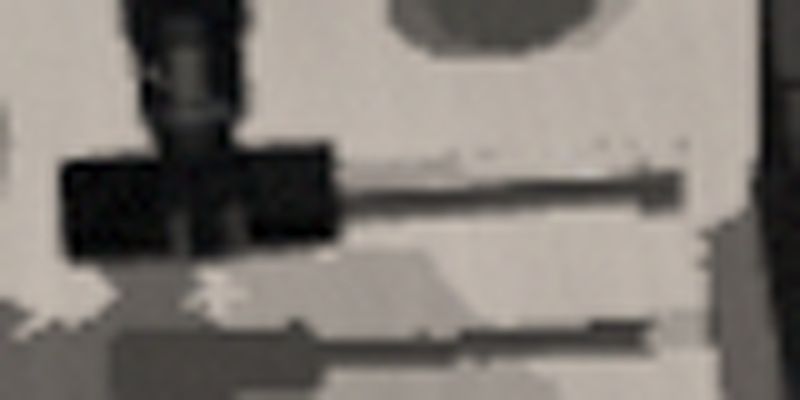

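View pics/scene11b.png

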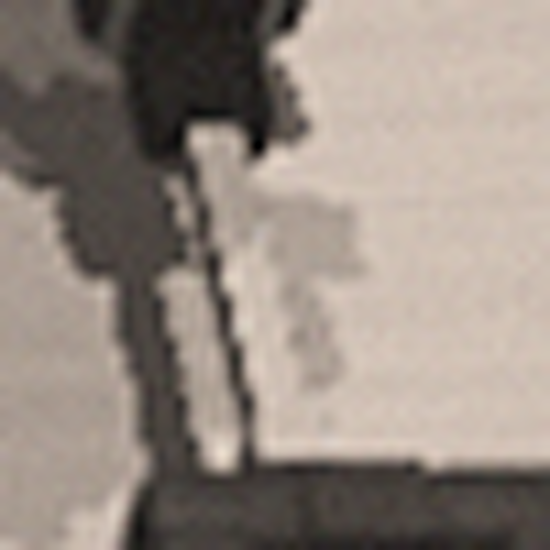

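Alignment checks out: the shaft is at scene u≈398.1 against a predicted 397.9, and the tip at side u≈283.2 against 283.7. Now I'll insert, watching the forces.

```bash
python3 -m jog '[255,0,0.15,0,0,0,0, 255,-1.5,0.15,0,0,0,0, 255,-3,0.15,0,0,0,0, 255,-4,0.15,0,0,0,0, 255,-4,0.15,0,0,0,0]' 100; python3 -m jog '[255,-1,0,0,0,0,0, 255,-2,0,0,0,0,0, 255,-2,0,0,0,0,0]'; python3 - <<'E'
from h import *
W,s=snap('w12');print(s['position'])
cv2.imwrite('pics/side12.png',cv2.resize(get_image('side')['color'][95:175,230:350],None,fx=6.6,fy=6.6,interpolation=cv2.INTER_CUBIC))
cv2.imwrite('pics/scene12.png',cv2.resize(get_image('scene')['color'][170:270,370:450],None,fx=6,fy=6,interpolation=cv2.INTER_CUBIC))
E
```

```text
clock: 16.6
position: [0.4469, 0.3005, 0.0575]
ee_rot: [-0.02, 0.02, 0.707, -0.706]
contact_force: [-0.4, -0.4, -3.0]
width: 0.032
clock: 16.98
position: [0.4667, 0.2995, 0.0577]
ee_rot: [-0.019, 0.02, 0.707, -0.706]
contact_force: [0.3, -0.6, -1.9]
width: 0.0318
[0.46673749 0.2995243  0.05774823]
```

View pics/side12.png

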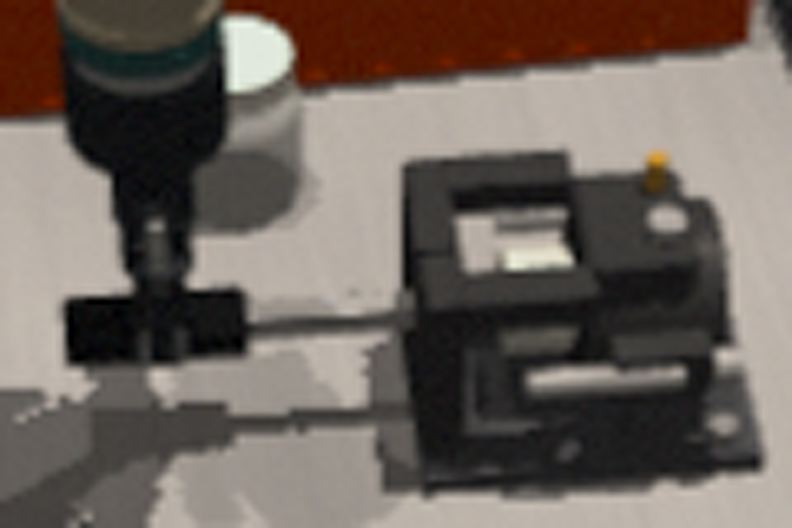

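View pics/scene12.png

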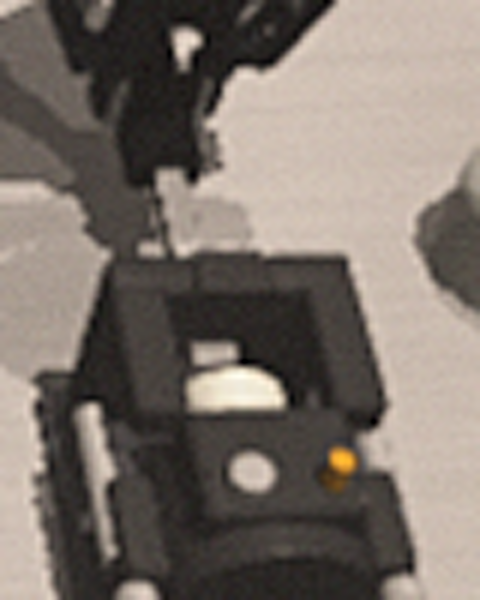

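The head has passed through the window cleanly and is visible inside at about scene (406,229), with no contact force. Now to push.

```bash
python3 -m jog '[255,-0.8,0,0,0,0,0, 255,-1.6,0,0,0,0,0, 255,-2.2,0,0,0,0,0, 255,-2.8,0,0,0,0,0]' 110; python3 -m jog '[255,-0.5,0,0,0,0,0, 255,-1,0,0,0,0,0, 255,-1,0,0,0,0,0]';python3 -m jog '[255,-0.2,0,0,0,0,0, 255,-0.4,0,0,0,0,0, 255,-0.4,0,0,0,0,0]'
```

```text
clock: 17.62
position: [0.49, 0.2979, 0.057]
ee_rot: [-0.022, 0.017, 0.707, -0.707]
contact_force: [-8.7, 2.3, 0.8]
width: 0.0316
clock: 18.0
position: [0.5012, 0.2973, 0.0572]
ee_rot: [-0.022, 0.018, 0.707, -0.707]
contact_force: [-6.3, 0.4, -0.7]
width: 0.0313
clock: 18.38
position: [0.5051, 0.2971, 0.0572]
ee_rot: [-0.022, 0.018, 0.707, -0.707]
contact_force: [-6.8, 1.3, -0.2]
width: 0.0315
```

```bash
python3 -m jog '[255,-0.2,0,0,0,0,0, 255,-0.4,0,0,0,0,0, 255,-0.4,0,0,0,0,0]' 110; python3 -m jog '[255,-0.2,0,0,0,0,0, 255,-0.3,0,0,0,0,0, 255,-0.3,0,0,0,0,0]';python3 -m jog '[255,-0.1,0,0,0,0,0, 255,-0.2,0,0,0,0,0, 255,-0.2,0,0,0,0,0]'
```

```text
clock: 18.75
position: [0.509, 0.2969, 0.0572]
ee_rot: [-0.022, 0.018, 0.707, -0.707]
contact_force: [-5.7, 1.0, -0.8]
width: 0.0314
clock: 19.12
position: [0.5121, 0.2967, 0.0572]
ee_rot: [-0.022, 0.018, 0.707, -0.707]
contact_force: [-6.2, 1.7, -0.8]
width: 0.0313
clock: 19.5
position: [0.5138, 0.2966, 0.0571]
ee_rot: [-0.022, 0.018, 0.707, -0.707]
contact_force: [-5.7, 2.1, 0.4]
width: 0.0313
```

```bash
python3 -m jog '[255,-0.1,0,0,0,0,0, 255,-0.2,0,0,0,0,0, 255,-0.2,0,0,0,0,0]'; python3 -m jog '[255,-0.1,0,0,0,0,0, 255,-0.2,0,0,0,0,0, 255,-0.2,0,0,0,0,0]';python3 - <<'E'
from h import *
cv2.imwrite('pics/scene13.png',cv2.resize(get_image('scene')['color'][170:270,370:450],None,fx=6,fy=6,interpolation=cv2.INTER_CUBIC))
E
```

```text
clock: 19.88
position: [0.5138, 0.2965, 0.0569]
ee_rot: [-0.023, 0.016, 0.707, -0.707]
contact_force: [-9.6, 1.2, 1.2]
width: 0.0314
clock: 20.25
position: [0.5137, 0.2964, 0.0566]
ee_rot: [0.024, -0.015, -0.707, 0.707]
contact_force: [-14.4, 2.4, 2.6]
width: 0.0316
```

View pics/scene13.png

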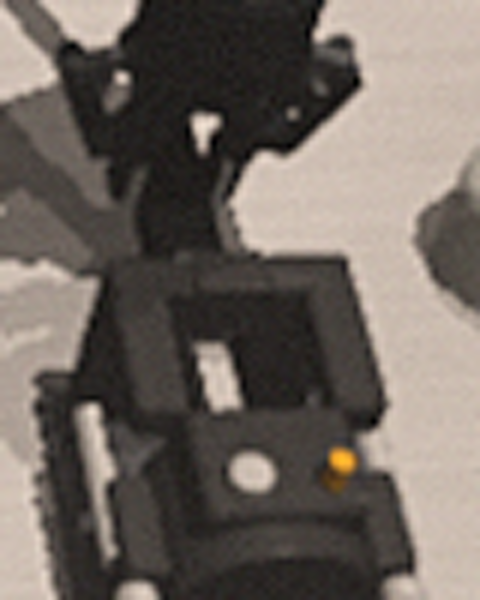

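The TCP has stopped at x=0.5138 (tip about 78 mm past the face) and the force is rising, so this is the stop. One firmer push to confirm.

```bash
python3 -m jog '[255,-0.2,0,0,0,0,0, 255,-0.4,0,0,0,0,0, 255,-0.4,0,0,0,0,0]'; python3 - <<'E'
from h import *
s=get_state();print(s['position'],s['contact_force'])
y=np.radians(-3.2);u=np.array([np.cos(y),np.sin(y),0]);w=np.array([.590,.2927,.065])
toolmove((w-u*.185)*[1,1,0]+[0,0,.058],barR(-3.2,0))
E
```

```text
clock: 20.68
position: [0.5137, 0.2962, 0.056]
ee_rot: [0.027, -0.012, -0.706, 0.707]
contact_force: [-21.6, 5.1, 5.4]
width: 0.0316
[0.5137422  0.29617517 0.05602957] [-21.64923372   5.10067532   5.41434732]
t [10.87  0.03 -0.08] r [-0.012  0.003  0.152]
```

```bash
python3 -m jog '[255,1,0,0,0,0,0, 255,2,0,0,0,0,0, 255,4,0,0,0,0,0, 255,5,0,0,0,0,0, 255,5,0,0,0,0,0]'; python3 - <<'E'
from h import *
cv2.imwrite('pics/scene14.png',cv2.resize(get_image('scene')['color'][170:270,370:450],None,fx=6,fy=6,interpolation=cv2.INTER_CUBIC))
y=np.radians(-3.2);u=np.array([np.cos(y),np.sin(y),0]);w=np.array([.590,.2927,.065])
toolmove((w-u*.185)*[1,1,0]+[0,0,.058],barR(-3.2,0))
E
```

```text
clock: 21.3
position: [0.4745, 0.2989, 0.0578]
ee_rot: [-0.019, 0.02, 0.707, -0.706]
contact_force: [0.6, 0.4, -1.9]
width: 0.0311
t [ 7.01 -0.02 -0.01] r [ 0.013  0.004 -0.01 ]
```

View pics/scene14.png

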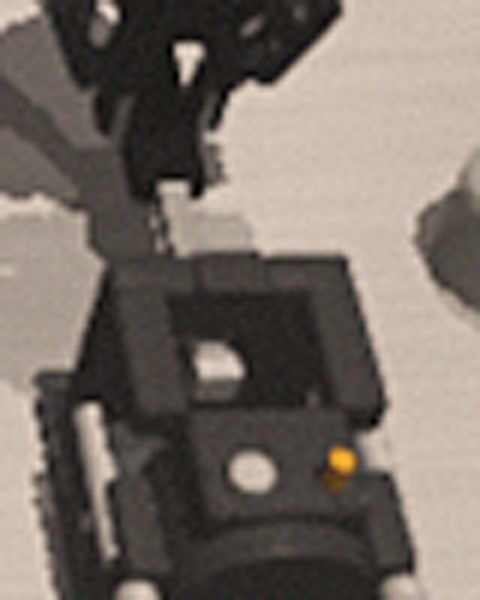

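The piston, seen before at crop (235,390), has gone back into the bore. Only the bar head shows, at (215,365). Pulling out fully.

```bash
python3 -m jog '[255,2,0,0,0,0,0, 255,4,0,0,0,0,0, 255,7,0,0,0,0,0, 255,8.5,0,0,0,0,0, 255,8.5,0,0,0,0,0]'; python3 - <<'E'
from h import *
cv2.imwrite('pics/scene15.png',cv2.resize(get_image('scene')['color'][170:270,370:450],None,fx=6,fy=6,interpolation=cv2.INTER_CUBIC))
cv2.imwrite('pics/side15.png',cv2.resize(get_image('side')['color'][85:185,180:350],None,fx=4.7,fy=4.7,interpolation=cv2.INTER_CUBIC))
toolmove([.4925,.0134,.09],barR(-4.2,0))
E
```

```text
clock: 21.98
position: [0.3882, 0.3035, 0.0578]
ee_rot: [-0.019, 0.019, 0.707, -0.707]
contact_force: [-0.3, 0.9, -2.8]
width: 0.031
t [-11.77  -3.23  28.46] r [ 0.016  0.131 -0.014]
```

View pics/scene15.png

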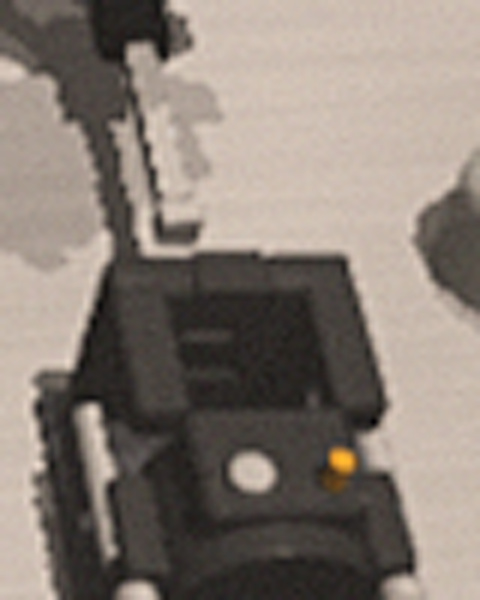

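View pics/side15.png

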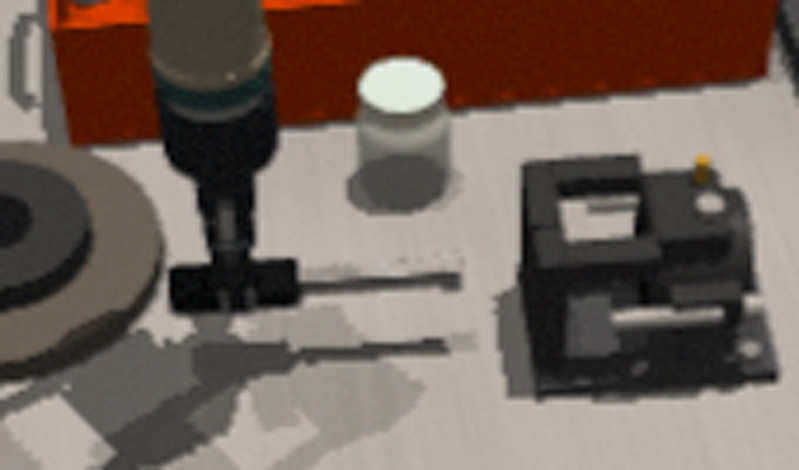

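The piston is home (no longer in the opening) and the bar is clear and level. Return to the mat.

```bash
python3 -m jog '[255,0,-3,3,0,0,0, 255,0,-6,8,0,0.04,0, 255,0,-6,14,0,0.08,0, 255,-3,-6,20,0,0.12,0, 255,-7,-6,25,0,0.13,0, 255,-11,-5,28.4,0,0.13,0, 255,-11.8,-3,28.5,0,0.13,0, 255,-11.8,0,28.5,0,0.13,0, 255,-11.8,2,28.5,0,0.13,0, 255,-11.8,3.5,28.5,0,0.13,0,255,-11.8,3.5,28.5,0,0.13,0]'; python3 - <<'E'
from h import *
cv2.imwrite('pics/side16.png',cv2.resize(get_image('side')['color'][160:260,220:360],None,fx=5,fy=5,interpolation=cv2.INTER_CUBIC))
toolmove([.4925,.0134,.007],barR(-4.2,0))
E
```

```text
clock: 23.45
position: [0.4918, 0.0119, 0.0213]
ee_rot: [-0.027, 0.026, 0.707, -0.706]
contact_force: [0.5, -0.6, -2.4]
width: 0.0315
t [ 0.    1.51 -0.14] r [ 0.008 -0.006  0.002]
```

View pics/side16.png

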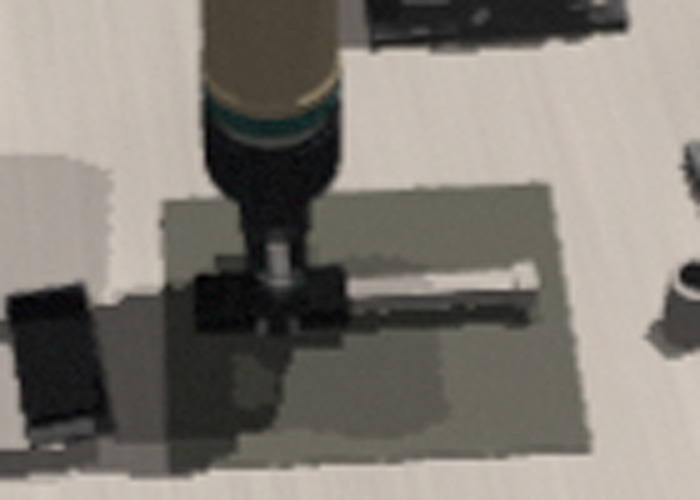

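```bash
python3 -m jog '[255,0,0.5,0,0,0,0, 255,0,1,0,0,0,0, 255,0,1.2,0,0,0,0, 255,0,1.2,0,0,0,0]'; python3 -m jog '[255,0,0.1,0,0,0,0, 255,0,0.2,0,0,0,0, 255,0,0.2,0,0,0,0]'; python3 -m jog '[255,0,0.1,0,0,0,0, 255,0,0.1,0,0,0,0]'
```

```text
clock: 24.0
position: [0.4916, 0.0126, 0.0102]
ee_rot: [-0.026, 0.026, 0.707, -0.706]
contact_force: [0.4, -1.4, -2.8]
width: 0.0312
clock: 24.38
position: [0.4916, 0.0126, 0.0082]
ee_rot: [-0.026, 0.026, 0.707, -0.706]
contact_force: [-0.7, -0.4, -2.4]
width: 0.0318
clock: 24.62
position: [0.4917, 0.0126, 0.0073]
ee_rot: [-0.026, 0.026, 0.707, -0.706]
contact_force: [-0.3, -0.0, -1.9]
width: 0.0316
```

```bash
python3 -m jog '[255,0,0.1,0,0,0,0, 255,0,0.1,0,0,0,0]'; python3 -m jog '[255,0,0.05,0,0,0,0, 255,0,0.05,0,0,0,0]'
```

```text
clock: 24.88
position: [0.4918, 0.0125, 0.007]
ee_rot: [-0.026, 0.026, 0.707, -0.706]
contact_force: [-0.7, 0.6, 5.1]
width: 0.0314
clock: 25.12
position: [0.4918, 0.0125, 0.007]
ee_rot: [-0.026, 0.026, 0.707, -0.706]
contact_force: [-2.8, 0.5, 9.6]
width: 0.031
```

Down on the mat. Release, retreat and check.

```bash
python3 -m jog '[200,0,0,0,0,0,0, 120,0,0,0,0,0,0, 60,0,0,0,0,0,0, 0,0,0,0,0,0,0, 0,0,0,0,0,0,0]'; python3 -m jog '[0,0,-2,0,0,0,0, 0,0,-5,0,0,0,0, 0,0,-10,0,0,0,0, 0,0,-15,0,0,0,0, 0,0,-15,0,0,0,0, 0,0,-15,0,0,0,0, 0,0,-15,0,0,0,0]'; python3 - <<'E'
from h import *
W,s=snap('w17');print(s['contact_force'],s['qd'])
cv2.imwrite('pics/side17.png',get_image('side')['color'])
cv2.imwrite('pics/scene17.png',get_image('scene')['color'])
E
```

```text
clock: 25.75
position: [0.4917, 0.0125, 0.0057]
ee_rot: [-0.026, 0.026, 0.707, -0.706]
contact_force: [1.3, 0.4, -0.2]
width: 0.0858
clock: 26.62
position: [0.4904, 0.0125, 0.1542]
ee_rot: [-0.027, 0.025, 0.707, -0.706]
contact_force: [-0.4, -0.1, -0.8]
width: 0.0854
[-0.43000776 -0.12770934 -0.81260991] [-0.00151922  0.00540666 -0.00279733 -0.00113022  0.0012915   0.00026963]
```

View pics/side17.png

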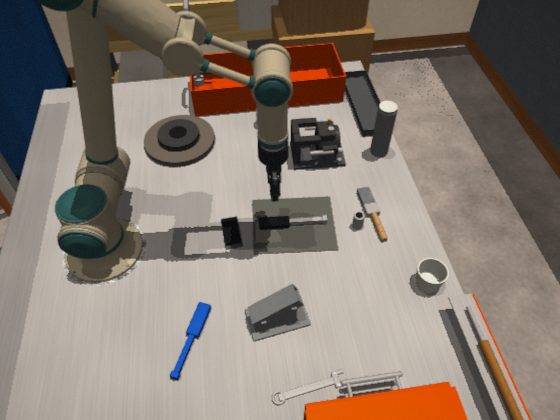

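View pics/w17.png

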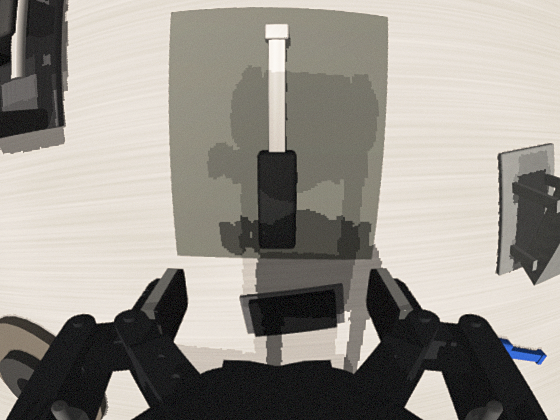

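View pics/scene17.png

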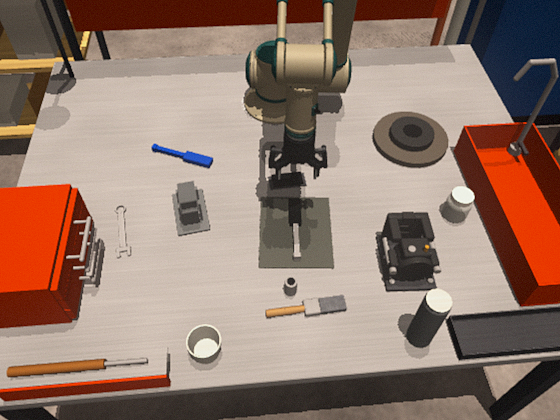

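The bar lies flat on the mat (wrist view, from (277,25) to (277,248)), nothing else has moved, and the gripper is clear. I'm handing in.

```bash
python3 -c "
from rig import *
print(sign_off())"
```

```text
the job is handed in; nothing more can be done
None
```

The job is done and handed in at about 27 s of the 72 s; `sign_off()` gave no verdict. I drew the bar from the holder by its steel end, laid it on the mat and let go. Then I took it up by the black handle, pushed the piston through the window, and laid the bar flat on the mat again.

**Piston:** the push took about 6 N all the way. It then stopped dead at TCP x = 0.5138, about 78 mm past the jaw face, which is where fully home should be. The force rose to about 22 N with no further movement. The last caliper pictures no longer show the piston in the opening. I inferred "fully home" from this and did not measure the joint directly.

**End state:** the last pictures show the bar flat near the middle of the mat. The gripper is open and clear about 14 cm above it, and the bystanders and the blue look-alike look to be where they were at the start. The measured contact force was near zero.

**What failed or disagreed:**
- One camera-viewing pose was out of reach because it hit joint limits. I used another view instead, and nothing was touched.
- My estimates of the caliper's heading differed by about 2.5 degrees (-1.4 to -4), so I used -3.2. The bar's head went through the window without any contact force.

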